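# Send the spoiled lime into the food-waste caddy

### The job

Press the caddy's pedal all the way down so that its lid lifts, and keep it down until the lime waiting on the side chute has rolled into the bin. Then let the pedal up slowly so that the lid eases shut and never drops or slams, and take the hand away. Only press the pedal: do not touch the lid or the lime, pick nothing up, and leave the other things on the table where they stand.

Things in the scene. Friction and masses are not known exactly. Their poses are not given: they have to be found in the camera images.
- caddy: White waste caddy, fixed: open bin 170 mm deep (its x), 210 mm wide (its y), walls 5 mm, rim 170 mm above the table. Origin at the centre of its underside; z up, -x is its front, with the pedal. On its +y side a steel chute (58 mm wide inside, 125 mm long) slopes down at 0.2 rad to the rim, floor 165 to 190 mm up. The shut lid blocks the chute's low end and holds the lime back.
- pad (a point): Middle of the upper face of the pedal's black ribbed pad, 191 mm in front of the caddy's origin; moves with the pedal. The pad is 50 mm along the caddy's x, 70 mm along its y. At rest it slopes 0.2 rad up towards the front, its middle 98 mm above the table; fully pressed it slopes 0.25 rad down, its middle 55 mm above the table.
- pedal (a joint): Pedal angle, 0 at rest (up) to 0.45 rad fully down at a hard stop. Its axle runs along the caddy's y, 100 mm in front of the caddy's origin, 70 mm above the table, 91 mm behind the pad's middle. Pressing the pad takes 4 to 11 N from the lid's weight alone; light hinge damping, no friction: it springs up and the lid slams if let go.
- lid (a joint): Lid angle, 0 shut to 1.0 rad fully open, rigidly linked to the pedal: lid angle = 2.22 x pedal angle at all times. The lime rolls in once the lid is more than about half open.
- lid_front (a point): Middle of the front upper edge of the white lid, 208 mm above the table when shut; moves with the lid. The lid is 185 mm deep, 220 mm wide, 36 mm high, with a green square on top, hinged along the rim at the caddy's back (hinge axis 90 mm behind the caddy's origin, 172 mm up); its front rises. Not to be touched.
- lime_center (a point): Centre of the green lime, a loose ball 44 mm across, 50 g. It waits on the chute, leaning on the lid's side, centre 194 mm above the table; once in the bin its centre is about 42 mm above the table. Not to be touched.
- mug: Blue mug, 80 mm across, 95 mm tall, handle on its +y side, on the table to the chute side of the pedal. Origin at the underside's centre. Leave alone.
- tumbler: Clear glass, 66 mm across, 100 mm tall, standing under the chute. Origin at the underside's centre. Leave alone.
- mill: Dark wooden pepper mill, 52 mm across, 152 mm tall, on the other side of the pedal. Origin at the underside's centre. Leave alone.
- orchid: Orchid in a white pot, pot 116 mm across and 105 mm tall, stem to 360 mm, off to the robot's left. Origin at the underside's centre. Leave alone.
- jar: Green glass sweet jar with lid, 110 mm across, 170 mm tall, off to the robot's right. Origin at the underside's centre. Leave alone.
- bowl: Wooden fruit bowl with a lemon in it, 130 mm across, 50 mm tall, off to the robot's right. Origin at the underside's centre. Leave alone.
There are look-alikes about, which are no part of the job. Leave any grey or white look-alike of the part that bears lime_center alone.

How it is judged:
By the outcome, as a careful person would: the job done as asked, in the order asked, and still so for the second after the job is handed in, with the robot touching nothing.
It also fails if it takes over 42 s, if anything falls off the work surface, if the arm or the gripper's body presses on something with over 40 N, if the wrist force passes 120 N, or if a joint passes its speed limit or range.

### The arm

A 6-joint arm with a two-finger parallel gripper is mounted at the origin on the work surface. World frame = base frame: x ahead of the robot, y to its left, z up, the work surface at z = 0. Lengths are in m, angles in rad, forces in N, time in s.
With the tool pointing down it reaches from about 0.3 to 0.775 m from the base axis. Payload 14.6 kg.
Tool frame: the origin (TCP) lies midway between the tips of the shut fingers; the grasp point (between the pads) lies 19 mm behind it (ctrl.pinch_z is the distance from the TCP to the grasp point, in m); z points along the fingers, y is the line along which they close (so a half turn about z gives the same grasp; the last joint's range is limited). The gripper opens to 94 mm and grips with 3 to 60 N. Pads are 16 mm wide; open, the fingers measure 119 mm over their backs; the gripper's body (75 mm by 177 mm) begins 78 mm behind the grasp point.
Start: joints at [1.155, 0.3, 1.521, -0, 1.321, -0.067], TCP at [0.188, 0.517, 0.205] pointing down, gripper open.
Joint ranges: [-3.03, 3.03], [-0.79, 2.21], [0.23, 2.52], [-1.04, 4.18], [0, 3.07], [-2.55, 2.55]. Speed limits (rad/s): [2.22, 2.22, 2.57, 3.14, 3.14, 3.14].

### API

Orientations are given as [roll, pitch, yaw] about the fixed x, y, z axes, in that order (R = Rz(yaw) Ry(pitch) Rx(roll)).
In Python, from station import ctrl gives the robot as it stands.
- The arm moves only by the tool jog_arm, never from a script. Its argument "motion" is a list of rows, each a list of 7 numbers: the shift along the tool's x, y, z in m, then the turn, a rotation vector about the tool's x, y, z in rad, then the opening, from -1 (shut) to 1 (fully open). In form: [[tx, ty, tz, rx, ry, rz, gripper], ...]. A call has 1 to 5 rows; each row shifts and turns the commanded pose from where the row before left it, along the tool's axes as they then stand; what a row does not reach is not made up. A row lasts 1/10 s, in which the tool goes at most 50 mm and 8.59 degrees, less where a joint would pass 70% of its speed; a pose out of reach is approached as far as the arm can. A call is refused whole if a number of a shift passes 0.05 or a number of a turn 0.15, either way. A call with a gripper value outside its range is refused whole. The fingers move at their own pace and stop on an object; "squeeze" is the grip in N (left out, the last holds). Time passes only in rows, so rows that do not move let the fingers close. It gives the time, the measured TCP pose, the force, the opening and the grip force at its end, in the units of the state.
- ctrl.get_obs(): the state, without advancing time (a new reading comes with each control period).
- ctrl.camera(name): name is "side" or "top" or "wrist"; returns the picture (400x640x3 uint8, red, green, blue); there is no depth.
- ctrl.camera_model(name): a dict with "intrinsics" (3x3 intrinsics, pixels), "rvec" (rotation vector, rad) and "tvec" (3), from world to camera coordinates, as OpenCV has them. Camera axes: x right, y down, z forward; pixel columns grow to the right and rows downward; lengths in m; the calibration is good to about 2 mm. A picture is of the moment at which its call begins: read the wrist's pose just before it. camera_model takes no time and is no camera call; for the wrist camera it gives the pose at the moment of the call.
- ctrl.hand_in(): hands the job in; it is judged then, once.
The state is a dict: "time_s": time; "qpos": joint angles; "joint_vel": joint speeds; "tau": joint torques, N m; "ee_pos": TCP position; "eef_rot": TCP orientation; "force": force on the tool from outside, world axes, zero at the start; "moment": the same for the moment, N m; "grip_width": finger opening in m; "grip_force": force on a finger pad.
Only numpy, scipy, OpenCV 4.12 (cv2) and the standard library are available. Lean on these libraries where they do the work, as an engineer would, in place of code of your own. Each camera call takes 0.05 s, during which the arm holds its last target. There are 200 camera calls.

## Working session

There is one attempt and no reset: what is moved stays moved. The work goes in short steps, Python scripts to look and compute and a tool call to move; the robot and the scene stay as the last step left them, time stands still between calls to the robot, and variables do not carry over. Pictures are saved under pics/ and viewed, at most 10 in all, crops included, and the job is handed in when it is done.

Besides the shell and the picture viewer there is one more tool, called after "Call:" as a command line: name --pt "numbers of a row" for each row, then --argument value for the rest. jog_arm: Moves the arm, as the interface text tells. Its arguments: {"type":"object","properties":{"motion":{"type":"array"},"squeeze":{"type":"number"}},"required":["motion"]}

```bash
mkdir -p pics
python3 - <<'E'
from station import ctrl
import cv2
for n in("side","top"):
    cv2.imwrite(f"pics/{n}0.png",ctrl.camera(n)[:,:,::-1])
    m=ctrl.camera_model(n);print(n,m)
o=ctrl.get_obs();print(o['time_s'],o['ee_pos'],o['eef_rot'],o['force'])
E
```

```text
side {'intrinsics': array([[450.04173773,   0.        , 323.76098561],
       [  0.        , 450.04173773, 190.51336191],
       [  0.        ,   0.        ,   1.        ]]), 'rvec': array([ 0.62744685, -2.58475952,  1.23701743]), 'tvec': array([0.55675898, 0.28410899, 1.24747217])}
top {'intrinsics': array([[389.94254832,   0.        , 319.01690743],
       [  0.        , 389.94254832, 195.53904683],
       [  0.        ,   0.        ,   1.        ]]), 'rvec': array([ 2.13197943, -2.1549813 ,  0.19519868]), 'tvec': array([0.01606887, 0.65173976, 1.24595713])}
0.1 [0.18787362 0.51667525 0.20496856] [-3.14060298e+00 -5.19708309e-05  2.79281990e+00] [-0.0685387  -0.00785293 -1.0354026 ]
```

View pics/side0.png

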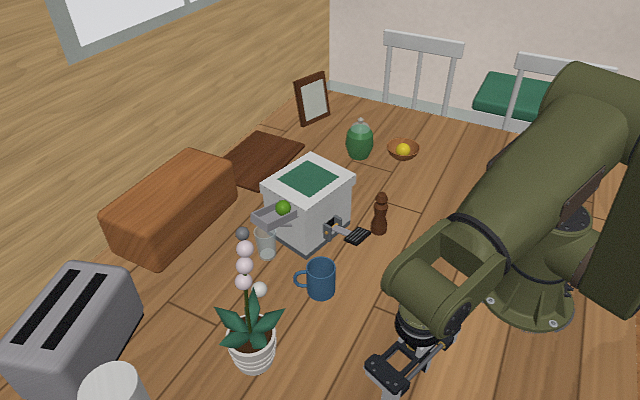

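View pics/top0.png

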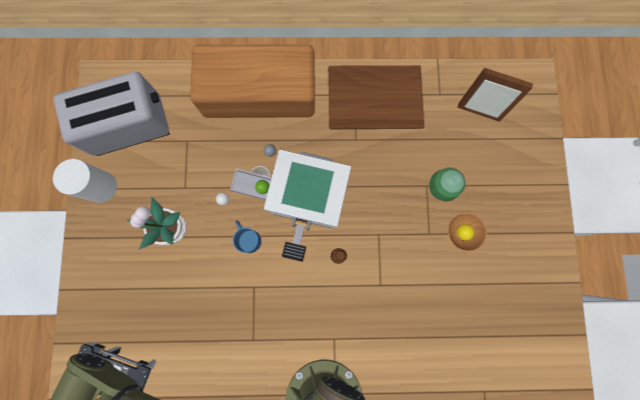

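The side view shows the pad at about (358,236), the mug at (320,279), the mill at (380,214) and the lime at (283,208). In the top view the pad is at (294,251), the lid's green square at (307,187), the mug at (246,240) and the mill at (339,256).

The pad could be confused with:
- the dark mill, top view (339,256)
- the black gripper, (100,360)
- the toaster slots, (100,105)

The lime's look-alikes are a grey ball at (270,150) and a white ball at (222,199). The pad is the ribbed black rectangle joined to the caddy's front by the lever, at (294,251).

```bash
cat > h.py <<'E'
import numpy as np,cv2
from station import ctrl
def ray(n,p):
    m=ctrl.camera_model(n);R=cv2.Rodrigues(m['rvec'])[0]
    d=R.T@np.linalg.inv(m['intrinsics'])@np.array([p[0],p[1],1.]);return -R.T@m['tvec'],d/np.linalg.norm(d)
def plane(n,p,z):
    c,d=ray(n,p);return c+d*(z-c[2])/d[2]
def cross(a,pa,b,pb):
    (c1,d1),(c2,d2)=ray(a,pa),ray(b,pb)
    s=np.linalg.lstsq(np.c_[d1,-d2],c2-c1,rcond=None)[0]
    A,B=c1+s[0]*d1,c2+s[1]*d2;return (A+B)/2,np.linalg.norm(A-B)
def blob(mask,box):
    x0,y0,x1,y1=box;k=np.zeros(mask.shape,np.uint8);k[y0:y1,x0:x1]=255
    k=cv2.morphologyEx(mask.astype(np.uint8)*255&k,cv2.MORPH_CLOSE,np.ones((3,3)))
    c=max(cv2.findContours(k,0,2)[0],key=cv2.contourArea);return c,cv2.minAreaRect(c)
E
python3 - <<'E'
from h import *
S,T=[cv2.imread(f"pics/{n}0.png") for n in("side","top")]
v=lambda I:I.max(2).astype(int)
def sq(I):h=cv2.cvtColor(I,cv2.COLOR_BGR2HSV);return (h[...,0]>65)&(h[...,0]<95)&(h[...,1]>90)
def blue(I):h=cv2.cvtColor(I,cv2.COLOR_BGR2HSV);return (h[...,0]>98)&(h[...,0]<120)&(h[...,1]>90)
def cen(c):m=cv2.moments(c);return m['m10']/m['m00'],m['m01']/m['m00']
pt=blob(v(T)<75,(275,238,312,266));ps=blob(v(S)<75,(340,222,374,248))
print('pad',pt[1],ps[1],cross('top',cen(pt[0]),'side',cen(ps[0])), plane('top',cen(pt[0]),.098))
gt=blob(sq(T),(270,155,345,220));gs=blob(sq(S),(265,155,350,205))
print('square',cross('top',cen(gt[0]),'side',cen(gs[0])),plane('top',cen(gt[0]),.208),'\n',np.array([plane('top',p,.208) for p in cv2.boxPoints(gt[1])]).round(3))
bt=blob(blue(T),(225,215,268,258));print('mug',cv2.minEnclosingCircle(bt[0]),plane('top',(247,240),.09))
print('mill',plane('top',(339,256),.14),'grip chk',ctrl.pinch_z)
big=cv2.resize(T[215:275,220:360],None,fx=5.5,fy=5.5,interpolation=cv2.INTER_CUBIC)
cv2.drawContours(big,[((cv2.boxPoints(pt[1])-[220,215])*5.5).astype(int)],0,(0,0,255),1);cv2.imwrite('pics/crop.png',big)
E
```

```text
pad ((293.79412841796875, 251.3235321044922), (20.615528106689453, 14.794671058654785), 14.03624439239502) ((360.12628173828125, 232.9876251220703), (14.77554702758789, 33.843040466308594), 50.710594177246094) (array([0.46791529, 0.09154821, 0.09368293]), np.float64(3.975423500446875e-06)) [0.46781776 0.09134398 0.098     ]
square (array([0.65341284, 0.04648477, 0.20450332]), np.float64(0.0024756887576522783)) [0.65158609 0.04597842 0.208     ] 
 [[ 0.607  0.12   0.208]
 [ 0.729  0.091  0.208]
 [ 0.697 -0.03   0.208]
 [ 0.576  0.002  0.208]]
mug ((245.5, 235.5), 17.33503532409668) [0.50518986 0.23966303 0.09      ]
mill [ 0.45113354 -0.04769892  0.14      ] grip chk 0.0188
```

View pics/crop.png

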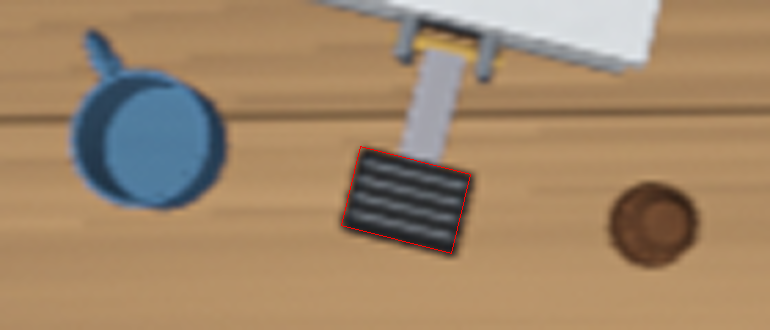

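The crop confirms the choice: the ribbed black pad joined to the lever, with the mug to its left and the mill to its right. The pad's measured position is (0.468, 0.0915), z about 0.094 to 0.098, and the caddy's yaw is about -0.236. The pad is 0.19 m from the lid square, as given. I'll hover above it with the fingers shut and the closing line along the caddy's y.

Call:
jog_arm --pt "0 0 0 0 0 -0.113 -1" --pt "-0.0335 -0.0315 0 0 0 0 -1" --pt "-0.0335 -0.0315 0 0 0 0 -1" --pt "-0.0335 -0.0315 0 0 0 0 -1" --pt "-0.0335 -0.0315 0 0 0 0 -1" --squeeze 5

```text
time_s: 0.6
ee_pos: [0.2893, 0.3614, 0.2052]
eef_rot: [-3.141, -0.0, 2.906]
force: [1.0, 0.4, 0.4]
grip_width: 0.0577
grip_force: 0.0
```

Call:
jog_arm --pt "-0.0335 -0.0315 0 0 0 0 -1" --pt "-0.0335 -0.0315 0 0 0 0 -1" --pt "-0.0335 -0.0315 0 0 0 0 -1" --pt "-0.0335 -0.0315 0 0 0 0 -1" --pt "-0.0335 -0.0315 0 0 0 0 -1"

```text
time_s: 1.1
ee_pos: [0.4155, 0.169, 0.2054]
eef_rot: [3.142, -0.0, 2.906]
force: [0.1, 0.6, -0.2]
grip_width: 0.0174
grip_force: 0.0
```

Call:
jog_arm --pt "-0.0335 -0.0315 0 0 0 0 -1" --pt "-0.0335 -0.0315 0 0 0 0 -1" --pt "0 0 0 0 0 0 -1" --pt "0 0 0 0 0 0 -1"

```text
time_s: 1.5
ee_pos: [0.4653, 0.0933, 0.205]
eef_rot: [-3.141, -0.001, 2.904]
force: [-0.5, 0.7, 0.0]
grip_width: 0.0002
grip_force: 0.0
```

Call:
jog_arm --pt "0 0 0.03 0 0 0 -1" --pt "0 0 0.03 0 0 0 -1" --pt "0 0 0.025 0 0 0 -1" --pt "0 0 0 0 0 0 -1"

```text
time_s: 1.9
ee_pos: [0.4632, 0.0948, 0.1179]
eef_rot: [-3.14, -0.005, 2.907]
force: [-0.1, -0.7, 0.4]
grip_width: 0.0005
grip_force: 0.0
```

Run:
```python
from h import *
a=ctrl.camera('side')[:,:,::-1];b=ctrl.camera('wrist')[:,:,::-1]
c=cv2.resize(a[140:300,220:440],(550,400))
cv2.imwrite('pics/hov.png',np.hstack([c,cv2.resize(b,(250,400))]))
print(ctrl.get_obs()['ee_pos'])
```

```text
[0.46517544 0.09470578 0.12117776]
```

View pics/hov.png

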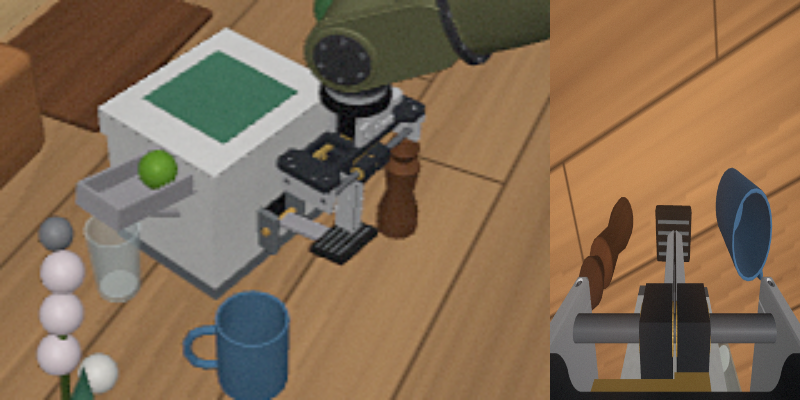

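The side view shows the shut fingers just above the pad at about (343,235), with the mill and mug clear. The wrist view confirms they are centred across the pad. Pressing now.

Call:
jog_arm --pt "0 0 0.006 0 0 0 -1" --pt "0 0 0.006 0 0 0 -1" --pt "0 0 0.006 0 0 0 -1" --pt "0 0 0.004 0 0 0 -1" --pt "0 0 0.004 0 0 0 -1"

```text
time_s: 2.5
ee_pos: [0.4653, 0.0939, 0.0944]
eef_rot: [3.141, -0.0, 2.906]
force: [-2.8, 1.1, 5.8]
grip_width: 0.0007
grip_force: 2.4
```

Call:
jog_arm --pt "0 0 0.004 0 0 0 -1" --pt "0 0 0.004 0 0 0 -1" --pt "0 0 0.004 0 0 0 -1" --pt "0 0 0.004 0 0 0 -1" --pt "0 0 0.004 0 0 0 -1"

```text
time_s: 3.0
ee_pos: [0.4652, 0.0939, 0.0741]
eef_rot: [-3.142, -0.0, 2.906]
force: [-3.3, 1.2, 4.6]
grip_width: 0.0006
grip_force: 2.2
```

Call:
jog_arm --pt "0 0 0.004 0 0 0 -1" --pt "0 0 0.004 0 0 0 -1" --pt "0 0 0.004 0 0 0 -1" --pt "0 0 0.003 0 0 0 -1" --pt "0 0 0.002 0 0 0 -1"

```text
time_s: 3.5
ee_pos: [0.4656, 0.0938, 0.0572]
eef_rot: [3.142, 0.001, 2.906]
force: [1.1, -0.3, 1.8]
grip_width: 0.0003
grip_force: 0.6
```

Call:
jog_arm --pt "0 0 0.001 0 0 0 -1" --pt "0 0 0.001 0 0 0 -1" --pt "0 0 0 0 0 0 -1"

```text
time_s: 3.8
ee_pos: [0.4659, 0.0938, 0.0564]
eef_rot: [3.141, 0.001, 2.906]
force: [-3.6, -1.4, 14.1]
grip_width: 0.0007
grip_force: 7.1
```

Call:
jog_arm --pt "0 0 0.001 0 0 0 -1" --pt "0 0 0.001 0 0 0 -1" --pt "0 0 0 0 0 0 -1" --pt "0 0 0 0 0 0 -1" --pt "0 0 0 0 0 0 -1"

```text
time_s: 4.3
ee_pos: [0.4662, 0.0939, 0.0558]
eef_rot: [3.141, 0.002, 2.906]
force: [-12.2, -3.3, 34.9]
grip_width: 0.0003
grip_force: 18.2
```

Call:
jog_arm --pt "0 0 0 0 0 0 -1" --pt "0 0 0 0 0 0 -1" --pt "0 0 0 0 0 0 -1" --pt "0 0 0 0 0 0 -1" --pt "0 0 0 0 0 0 -1"

```text
time_s: 4.8
ee_pos: [0.4662, 0.0939, 0.0558]
eef_rot: [3.141, 0.002, 2.906]
force: [-12.6, -2.4, 35.1]
grip_width: 0.0004
grip_force: 18.2
```

Run:
```python
from h import *
a=ctrl.camera('side')[:,:,::-1];b=ctrl.camera('top')[:,:,::-1]
cv2.imwrite('pics/open.png',np.hstack([cv2.resize(x,(400,400)) for x in(a[130:300,230:400],b[130:270,220:360])]))
print(ctrl.get_obs()['force'])
```

```text
[-13.01067164  -2.98248082  34.06920933]
```

View pics/open.png

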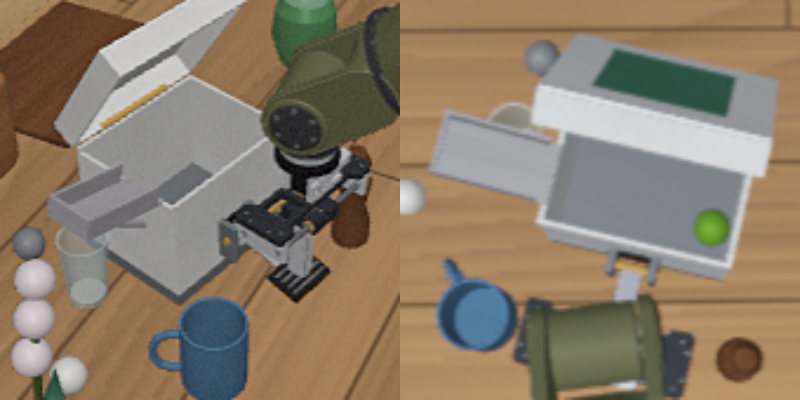

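The lid is fully open, and in the top view the lime lies in the bin at crop (712,227). Now I'll ease the pedal up.

Call:
jog_arm --pt "0 0 -0.001 0 0 0 -1" --pt "0 0 -0.001 0 0 0 -1" --pt "0 0 -0.001 0 0 0 -1" --pt "0 0 -0.001 0 0 0 -1" --pt "0 0 -0.001 0 0 0 -1"

```text
time_s: 5.4
ee_pos: [0.4653, 0.0939, 0.0584]
eef_rot: [-3.142, -0.0, 2.906]
force: [-0.2, 0.5, 0.2]
grip_width: 0.0005
grip_force: 0.2
```

Call:
jog_arm --pt "0 0 -0.001 0 0 0 -1" --pt "0 0 -0.001 0 0 0 -1" --pt "0 0 -0.001 0 0 0 -1" --pt "0 0 -0.001 0 0 0 -1" --pt "0 0 -0.001 0 0 0 -1"

```text
time_s: 5.9
ee_pos: [0.4652, 0.0939, 0.0635]
eef_rot: [-3.142, -0.0, 2.906]
force: [-1.0, 1.3, 1.3]
grip_width: 0.0002
grip_force: 0.6
```

Call:
jog_arm --pt "0 0 -0.001 0 0 0 -1" --pt "0 0 -0.001 0 0 0 -1" --pt "0 0 -0.001 0 0 0 -1" --pt "0 0 -0.001 0 0 0 -1" --pt "0 0 -0.001 0 0 0 -1"

```text
time_s: 6.4
ee_pos: [0.4653, 0.0939, 0.0686]
eef_rot: [3.142, -0.0, 2.906]
force: [-2.2, 0.8, 1.9]
grip_width: 0.0007
grip_force: 1.0
```

Call:
jog_arm --pt "0 0 -0.001 0 0 0 -1" --pt "0 0 -0.001 0 0 0 -1" --pt "0 0 -0.001 0 0 0 -1" --pt "0 0 -0.001 0 0 0 -1" --pt "0 0 -0.001 0 0 0 -1"

```text
time_s: 6.9
ee_pos: [0.4654, 0.0939, 0.0736]
eef_rot: [-3.142, 0.0, 2.906]
force: [-1.6, 0.6, 2.1]
grip_width: 0.0004
grip_force: 1.3
```

Call:
jog_arm --pt "0 0 -0.001 0 0 0 -1" --pt "0 0 -0.001 0 0 0 -1" --pt "0 0 -0.001 0 0 0 -1" --pt "0 0 -0.001 0 0 0 -1" --pt "0 0 -0.001 0 0 0 -1"

```text
time_s: 7.4
ee_pos: [0.4655, 0.0938, 0.0786]
eef_rot: [3.142, 0.001, 2.906]
force: [0.0, -0.5, 3.4]
grip_width: 0.0002
grip_force: 1.4
```

Call:
jog_arm --pt "0 0 -0.001 0 0 0 -1" --pt "0 0 -0.001 0 0 0 -1" --pt "0 0 -0.001 0 0 0 -1" --pt "0 0 -0.001 0 0 0 -1" --pt "0 0 -0.001 0 0 0 -1"

```text
time_s: 7.9
ee_pos: [0.4655, 0.0939, 0.0836]
eef_rot: [3.141, 0.0, 2.906]
force: [1.0, -0.4, 2.9]
grip_width: 0.0008
grip_force: 1.3
```

Contact holds. Next come the last 14 mm, slower near the end.

Call:
jog_arm --pt "0 0 -0.001 0 0 0 -1" --pt "0 0 -0.001 0 0 0 -1" --pt "0 0 -0.001 0 0 0 -1" --pt "0 0 -0.001 0 0 0 -1" --pt "0 0 -0.001 0 0 0 -1"

```text
time_s: 8.4
ee_pos: [0.4654, 0.0939, 0.0886]
eef_rot: [3.142, 0.0, 2.906]
force: [3.1, -0.4, 2.2]
grip_width: 0.0006
grip_force: 1.5
```

Call:
jog_arm --pt "0 0 -0.0007 0 0 0 -1" --pt "0 0 -0.0007 0 0 0 -1" --pt "0 0 -0.0007 0 0 0 -1" --pt "0 0 -0.0007 0 0 0 -1" --pt "0 0 -0.0007 0 0 0 -1"

```text
time_s: 8.9
ee_pos: [0.4653, 0.0939, 0.092]
eef_rot: [-3.142, 0.0, 2.906]
force: [1.4, -1.2, 3.4]
grip_width: 0.0006
grip_force: 1.6
```

Call:
jog_arm --pt "0 0 -0.0006 0 0 0 -1" --pt "0 0 -0.0006 0 0 0 -1" --pt "0 0 -0.0006 0 0 0 -1" --pt "0 0 -0.0006 0 0 0 -1" --pt "0 0 -0.0006 0 0 0 -1"

```text
time_s: 9.4
ee_pos: [0.4653, 0.0939, 0.095]
eef_rot: [-3.142, 0.0, 2.906]
force: [2.7, -0.1, 2.5]
grip_width: 0.0005
grip_force: 1.6
```

Call:
jog_arm --pt "0 0 -0.0005 0 0 0 -1" --pt "0 0 -0.0005 0 0 0 -1" --pt "0 0 -0.0005 0 0 0 -1" --pt "0 0 -0.0005 0 0 0 -1" --pt "0 0 -0.0005 0 0 0 -1"

```text
time_s: 9.9
ee_pos: [0.4653, 0.0939, 0.0975]
eef_rot: [-3.142, -0.0, 2.906]
force: [3.5, -1.6, 2.3]
grip_width: 0.0009
grip_force: 1.7
```

Call:
jog_arm --pt "0 0 -0.0005 0 0 0 -1" --pt "0 0 -0.0005 0 0 0 -1" --pt "0 0 -0.0005 0 0 0 -1" --pt "0 0 -0.0005 0 0 0 -1" --pt "0 0 -0.0005 0 0 0 -1"

```text
time_s: 10.4
ee_pos: [0.4653, 0.0939, 0.1]
eef_rot: [-3.142, 0.0, 2.906]
force: [3.0, -0.8, 2.9]
grip_width: 0.0004
grip_force: 1.7
```

Call:
jog_arm --pt "0 0 -0.0007 0 0 0 -1" --pt "0 0 -0.0007 0 0 0 -1" --pt "0 0 -0.0007 0 0 0 -1" --pt "0 0 -0.0007 0 0 0 -1" --pt "0 0 -0.0007 0 0 0 -1"

```text
time_s: 10.9
ee_pos: [0.4651, 0.0939, 0.1033]
eef_rot: [-3.141, -0.001, 2.906]
force: [-0.3, 0.6, -1.2]
grip_width: 0.0004
grip_force: 0.0
```

Contact ended at about 0.10, so the lid is shut. I'll retreat straight up and check.

Call:
jog_arm --pt "0 0 -0.003 0 0 0 -1" --pt "0 0 -0.01 0 0 0 -1" --pt "0 0 -0.03 0 0 0 -1" --pt "0 0 -0.04 0 0 0 -1" --pt "0.03 0 -0.03 0 0 0 -1"

```text
time_s: 11.4
ee_pos: [0.4374, 0.1005, 0.2192]
eef_rot: [3.141, 0.002, 2.905]
force: [0.1, -0.4, 0.9]
grip_width: 0.0004
grip_force: 0.0
```

Call:
jog_arm --pt "0.04 0 0 0 0 0 -1" --pt "0.03 0 0 0 0 0 -1" --pt "0 0 0 0 0 0 -1" --pt "0 0 0 0 0 0 -1" --pt "0 0 0 0 0 0 -1"

```text
time_s: 11.9
ee_pos: [0.3687, 0.1171, 0.2168]
eef_rot: [3.141, 0.0, 2.906]
force: [0.6, -0.5, 0.9]
grip_width: 0.0006
grip_force: 0.0
```

Run:
```python
from h import *
a=ctrl.camera('side')[:,:,::-1];b=ctrl.camera('top')[:,:,::-1]
cv2.imwrite('pics/end.png',np.hstack([cv2.resize(x,(400,400)) for x in(a[130:300,230:400],b[130:270,220:360])]))
o=ctrl.get_obs();print(o['time_s'],o['ee_pos'],o['force'])
```

```text
12.0 [0.36865664 0.11702293 0.21637757] [-0.4420151  -0.09851643 -0.28910992]
```

View pics/end.png

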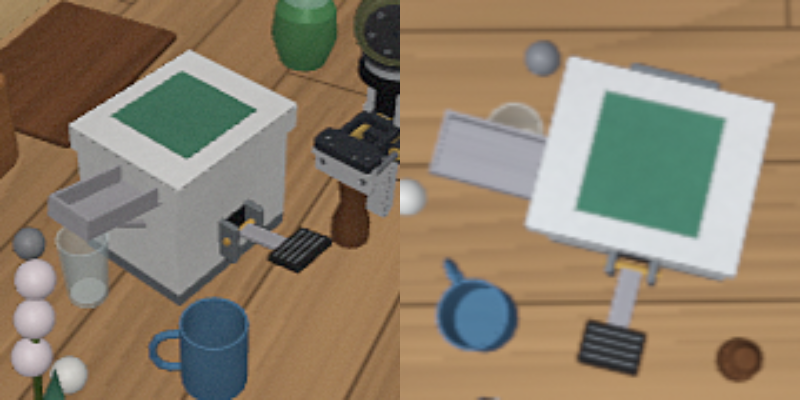

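The lid is shut, the pedal is up, the chute is empty, and nothing else has moved.

```bash
python3 -c "
from station import ctrl
print(ctrl.hand_in())"
```

```text
the job is handed in; nothing more can be done
None
```

The pedal was pressed to its stop, the lime rolled into the bin, the lid was eased shut over about 5 s, the hand was withdrawn, and the job was handed in at about 12 s.

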